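# Load a chamber slide into the corner of a stage holder

## Robot

A 6-joint arm with a two-finger parallel gripper is mounted at the origin on a cart in front of the work surface, level with it; the furniture and walls round the work are solid. World frame = base frame: x ahead of the robot, y to its left, z up, the work surface at z = 0. Lengths are in mm, angles in rad, forces in N, time in s.
With the tool pointing down it reaches from about 375 to 900 mm from the base axis. Payload 3.1 kg.
Tool frame: the origin (TCP) lies midway between the tips of the shut fingers; the grasp point (between the pads) lies 19 mm behind it; z points along the fingers, y is the line along which they close (so a half turn about z gives the same grasp; the last joint's range is limited). The gripper opens to 87 mm and grips with 3 to 60 N. Pads are 19 mm wide; open, the fingers measure 117 mm over their backs; the gripper's body (75 mm by 190 mm) begins 51 mm behind the grasp point.
Start: joints at [-1.397, 0.527, 1.433, -0, 1.181, -0.178], TCP at [215.389, -586.689, 222.548] pointing down, gripper open.
Joint ranges: [-3.08, 3.08], [-0.75, 2.2], [0.22, 2.44], [-1.43, 4.57], [0, 2.65], [-2.85, 2.85]. Speed limits (rad/s): [2.79, 2.79, 3.14, 3.14, 3.14, 3.14].

## Interface

Orientations are given as a unit quaternion [w, x, y, z].
In Python, from station import robot gives the robot as it stands.
- The arm moves only by the tool drive_tool, never from a script. Its argument "rows" is a list that holds one entry, the list of rows, each a list of 5 numbers: the closure, from 0 (fully open) to 1 (shut), then the shift along the world's x, y, z in cm, then the turn about the world's z in degrees. A call has exactly 10 rows; each row shifts and turns the commanded pose from where the row before left it; what a row does not reach is not made up. A row lasts 1/8 s, in which the tool goes at most 62.5 mm and 10.7 degrees, less where a joint would pass 70% of its speed; a pose out of reach is approached as far as the arm can. A call with a gripper value outside its range is refused whole. The fingers move at their own pace and stop on an object; "force" is the grip in N (left out, the last holds). Time passes only in rows, so rows that do not move let the fingers close, or fill a call up. It gives the time, the measured TCP pose, the force, the opening and the grip force at its end, in the units of the state.
- robot.get_obs(): the state, without advancing time (a new reading comes with each control period).
- robot.camera(name): name is "scene" or "top" or "wrist"; returns (picture, depth): 384x512x3 uint8, red, green, blue; 384x512 float32, mm along the optical axis (not along the pixel's ray), 0 where there is no reading.
- robot.get_calibration(name): a dict with "intrinsics" (3x3 intrinsics, pixels), "rvec" (rotation vector, rad) and "tvec" (3), from world to camera coordinates, as OpenCV has them. Camera axes: x right, y down, z forward; pixel columns grow to the right and rows downward; lengths in mm; the calibration is good to about 2 mm. A picture is of the moment at which its call begins: read the wrist's pose just before it. get_calibration takes no time and is no camera call; for the wrist camera it gives the pose at the moment of the call.
- robot.close_job(): hands the job in; it is judged then, once.
Trained networks look in the newest picture that a camera, given by its name, has taken for a name from the list of things; names that differ only in an ending like _2 or _b are one class to them, and where a whole thing is asked for, a point or a joint stands for the part that bears it (a point fixed in the world has none). Each returns a list of dicts, best first, with "score" (0 to 1); they miss things now and then, are a little off and sometimes report something else, mostly with a low value. They report only what shows in the picture. A call takes as long as a camera call.
- robot.search_frame(thing, camera): "position" ([column, row] in pixels, amid what is visible of it).
- robot.cut_out(thing, camera): "mask" (384x512 bool, what is visible of it) and "position" ([column, row] in pixels, amid what is visible of it).
- robot.mark_of(thing, camera): "position" ([column, row] in pixels: a listed point, or the origin of a listed thing).
The state is a dict: "time_s": time; "joints": joint angles; "qd": joint speeds; "tau": joint torques, N m; "tool_pos": TCP position; "orientation": TCP orientation; "contact_force": force on the tool from outside, world axes, zero at the start; "ft_torque": the same for the moment, N m; "opening": finger opening in mm; "grip_force": force on a finger pad.
Only numpy, scipy, OpenCV 4.12 (cv2) and the standard library are available. Lean on these libraries where they do the work, as an engineer would, in place of code of your own. Each camera call takes 0.05 s, during which the arm holds its last target. There are 200 camera calls.

## Task

Load the white eight-well chamber slide into the black slide-holder plate using only your fingertips to push it: first push it back flat against the long metal rail, then slide it along the rail past the sprung wire clip into the corner, until its end is fully home against the end stop and the clip has closed behind its trailing end. Do not lift, tip or force the slide, and leave the counting chamber, dropper bottle, jar and forceps where they are. Finish with the hand clear.

Things in the scene. Friction and masses are not known exactly. Their poses are not given: they have to be found in the camera images.
- stage: Black slide-holder plate, fixed on the bench, 120 mm (its x) by 270 mm (its y), top face 12 mm above the bench. Origin: centre of its underside; +x points away from the robot to the long rail, +y left along the rail to the end stop, z up; turned by up to 0.3 rad. Its far edge carries the metal rail, its left end the end stop; a sprung wire clip stands in front of the pocket between them.
- rail (a point): Middle of the long rail's guiding face, at the plate's top face (stage x = 40, y = 0 mm); axes as the plate's. The rail is a bar 12 mm wide and 5 mm high above the plate and runs along y from -135 to +130 mm; the slide's long side comes to lie on the face that looks to -x.
- corner (a point): Inside corner between rail and end stop, at the plate's top face (stage x = 40, y = 120 mm); axes as the plate's, the pocket extends to -x and -y. The end stop is a bar 5 mm high, its face at y = 0 here, reaching 32 mm to -x. A slide fully home has its centre at x = -12.75, y = -37.75 mm from here.
- chamber_slide: White eight-well chamber slide with clear lid, loose on the right part of the plate, 25.5 mm (its x) by 75.5 mm (its y), body 11 mm high, 14 with lid, about 40 g. Origin: centre of its underside, z up. Its y axis starts within 0.4 rad of the rail's direction. It slides easily. Fingertips 6 to 10 mm above the plate push on its side or end and pass over rail and clip, which are only 5 mm high.
- clip_tip (a point): Bend of the clip that closes behind the slide's trailing near corner; rod 5 mm thick, centre 2.8 mm above the plate. At rest at stage x = 20, y = 41 mm, 20 mm from the rail's face. From here the rod slants back to the near side as a flared lead-in, starting at stage x = 1, y = 6 mm: a slide lying against the rail pushes the clip aside as it is slid in.
- clip_pivot (a point): Pivot of the clip, at the plate's top face (stage x = 2, y = 87 mm): a boss 15 mm wide whose screw rises 8 mm above the plate.
- clip (a joint): Angle of the sprung clip, rad: 0 at rest with no slide, about 0.15 while a slide lying against the rail passes it, about 0.04 when it has closed on the corner of a slide that is home. Spring 0.2 N m/rad, preload 0.05 N m; passing it takes some 1 to 4 N along the rail.
- counting_chamber: Bystander: clear glass plate, 33 by 75 by 4 mm, lying loose on the near left part of the black plate. Origin: centre of its underside.
- stain_dropper: Bystander: small white dropper bottle with blue cap, 31 mm wide, 56 mm high, on the bench behind the rail. Origin: centre of its underside.
- specimen_jar_2: Bystander: specimen jar with orange screw lid, 46 mm wide, 56 mm high, on the bench to the right of the plate. Origin: centre of its underside.
- forceps: Bystander: steel forceps, 126 by 18 by 8 mm, on the bench in front of the plate. Origin: its middle, underside; x along its length.

How it is judged (in metres and radians):
On the way, in this order (a step that is already met when the one before it is completed fails the run):
1. the chamber slide lies flat along the long rail (within 2 mm and 0.05 rad), its trailing end not yet past the clip (x of chamber_slide in the frame of corner above -0.0148 m and z of chamber_slide in the frame of corner below 0.002 m and angle between the y axis of chamber_slide and the y axis of stage, either way round below 0.05 rad and y of chamber_slide in the frame of corner below -0.07 m), for 0.1 s.
2. the chamber slide is home in the corner and the clip has closed on it (x of chamber_slide in the frame of corner above -0.0148 m and y of chamber_slide in the frame of corner above -0.0398 m and z of chamber_slide in the frame of corner below 0.002 m and angle between the y axis of chamber_slide and the y axis of stage, either way round below 0.05 rad and value of joint clip below 0.11 rad), for 0.2 s.
At the end, for the whole second after the job is handed in: The chamber slide lies flat on the plate at rest in the corner, within 2 mm of rail and end stop and within 0.05 rad of the rail's direction, with the clip closed behind it (clip angle below 0.11 rad) (all of step 2 and linear speed of chamber_slide below 0.01 m/s); the robot touches nothing.
It fails at once if the chamber slide is lifted off the plate (more than 6 mm) (z of chamber_slide in the frame of corner above 0.006 m).
It fails at once if the chamber slide is tipped by more than 0.2 rad (angle between chamber_slide's own z axis and vertical above 0.2 rad).
It fails at once if the chamber slide is forced (fingers on it with more than 40 N) (contact force between the fingers and chamber_slide above 40 N).
It fails at once if the counting chamber, dropper bottle, specimen jar or forceps is moved more than 15 mm (distance of any of counting_chamber, stain_dropper, specimen_jar_2, forceps from where it was at the start of the episode above 0.015 m).
It also fails if it takes over 45 s, if anything falls off the work surface, if the arm or the gripper's body presses on something with over 40 N, if the wrist force passes 120 N, or if a joint passes its speed limit or range.

## Working session

There is one attempt and no reset: what is moved stays moved. The work goes in short steps, Python scripts to look and compute and a tool call to move; the robot and the scene stay as the last step left them, time stands still between calls to the robot, and variables do not carry over. Pictures are saved under pics/ and viewed, at most 10 in all, crops included, and the job is handed in when it is done.

Besides the shell and the picture viewer there is one more tool, called after ">>>" in YAML: its name, and indented under it one key for each argument. drive_tool: Moves the arm, as the interface text tells. Its arguments: {"type":"object","properties":{"rows":{"type":"array","items":{"type":"array","items":{"type":"array","items":{"type":"number"}}}},"force":{"type":"number"}},"required":["rows"]}

```bash
mkdir -p pics
cat > h.py <<'E'
import numpy as np, cv2
from station import robot
def cal(n):
    c=robot.get_calibration(n); R,_=cv2.Rodrigues(np.array(c["rvec"],float)); return np.array(c["intrinsics"],float),R,np.array(c["tvec"],float).ravel()
def atz(n,px,z,c=None):
    K,R,t=c or cal(n); d=R.T@np.linalg.inv(K)@np.array([px[0],px[1],1.]); o=-R.T@t
    return o+d*(z-o[2])/d[2]
def save(n,f,s=1):
    p,d=robot.camera(n); cv2.imwrite("pics/"+f,cv2.resize(p[:,:,::-1],None,fx=s,fy=s)); return p,d
E
python3 - <<'E'
from h import *
p,d=save("top","t1.png",1.5)
for n,z in [("rail",12),("corner",12),("clip_tip",15),("clip_pivot",12),("stage",0),("chamber_slide",12),("counting_chamber",12),("stain_dropper",0),("specimen_jar_2",0),("forceps",0)]:
    r=robot.mark_of(n,"top")
    for q in r[:2]: print(n,round(q["score"],2),np.round(q["position"],1),np.round(atz("top",q["position"],z),1))
r=robot.cut_out("chamber_slide","top")
m=r[0]["mask"]; b=cv2.minAreaRect(np.argwhere(m)[:,::-1].astype(np.float32)); print(b)
for c in cv2.boxPoints(b): print(np.round(atz("top",c,24),1))
print(robot.get_obs()["tool_pos"],robot.get_obs()["orientation"],robot.get_obs()["time_s"])
E
```

```text
rail 0.7 [250.5 193.8] [609.4 -17.9  12. ]
corner 0.86 [198.4 189.9] [629.3  99.6  12. ]
corner 0.56 [259.9 164.7] [675.9 -45.7  12. ]
clip_tip 0.54 [236.1 198.5] [600.9  15.6  15. ]
clip_pivot 0.96 [210.5 210.8] [578.6  75.4  12. ]
stage 0.71 [248.8 211.9] [570.2 -10.4   0. ]
chamber_slide 0.79 [285.5 212.8] [558.6 -92.5  12. ]
counting_chamber 0.64 [218.8 220.6] [554.7  58.4  12. ]
stain_dropper 0.63 [258.4 163.8] [681.9 -42.9   0. ]
stain_dropper 0.48 [329. 206.] [ 567.  -194.7    0. ]
specimen_jar_2 0.75 [328.1 203.5] [ 572.9 -193.4    0. ]
specimen_jar_2 0.19 [257.4 164.4] [680.6 -40.5   0. ]
forceps 0.48 [246.5 248. ] [489.1   2.    0. ]
((284.06756591796875, 210.0946044921875), (33.7017936706543, 12.329923629760742), 9.462322235107422)
[559.3 -49.   24. ]
[586.2 -56.2  24. ]
[ 566.9 -128.8   24. ]
[ 540.2 -121.1   24. ]
[ 215.37258324 -586.68926072  222.56996381] [4.79065675e-06 9.84571579e-01 1.74982303e-01 1.93370513e-06] 0.6
```

View pics/t1.png

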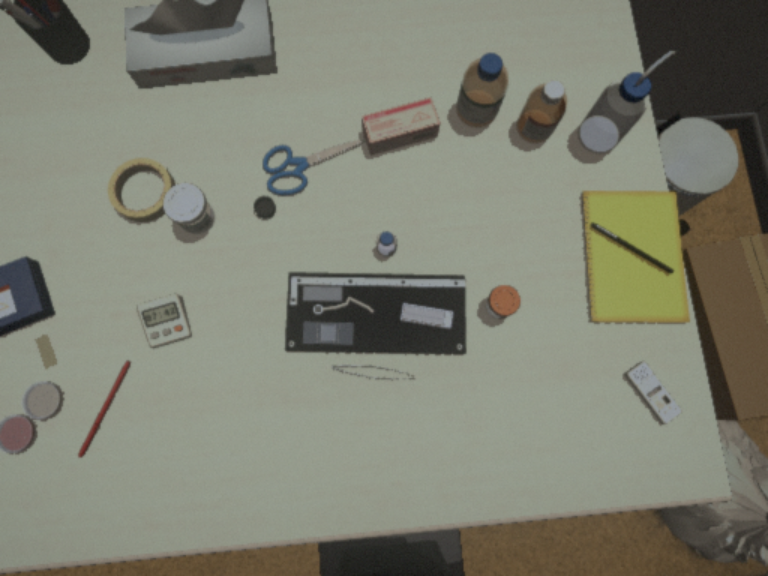

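The top view shows the plate at about (287–466, 272–354), the slide at (427,315), the clip at (318–372, 300–310) and the jar at (504,300). I'll move the wrist camera over the plate for a closer look.

>>> drive_tool:
  rows:
    - [[1, 3.2, 5, 0.6, -2], [1, 3.2, 5, 0.6, -2], [1, 3.2, 5, 0.6, -2], [1, 3.2, 5, 0.6, -2], [1, 3.2, 5, 0.6, -2], [1, 3.2, 5, 0.6, -2], [1, 3.2, 5, 0.6, -2], [1, 3.2, 5, 0.6, -2], [1, 3.2, 5, 0.6, -2], [1, 3.2, 5, 0.6, -2]]

```text
time_s: 1.85
tool_pos: [536.4, -85.0, 283.1]
orientation: [0.0, 1.0, 0.001, 0.0]
contact_force: [0.2, -0.3, 0.3]
opening: 1.8
grip_force: 0.0
```

Run:
```python
from h import *
o=robot.get_obs();print(o["tool_pos"],o["orientation"],o["qd"])
c=cal("wrist")
p,d=save("wrist","w1.png",1.5)
for n,z in [("rail",12),("corner",12),("clip_tip",15),("clip_pivot",12),("stage",0),("chamber_slide",12)]:
    r=robot.mark_of(n,"wrist")
    for q in r[:2]: print(n,round(q["score"],2),np.round(q["position"],1),np.round(atz("wrist",q["position"],z,c),1))
r=robot.cut_out("chamber_slide","wrist")
if r:
    m=r[0]["mask"]; b=cv2.minAreaRect(np.argwhere(m)[:,::-1].astype(np.float32)); print(b)
    for q in cv2.boxPoints(b): print(np.round(atz("wrist",q,24,c),1))
```

```text
[536.35179636 -84.97551663 283.07000291] [2.46980404e-04 9.99999551e-01 8.13051387e-04 4.18769529e-04] [ 0.89943879  0.19749202 -0.46720398 -0.00310837  0.25431438  1.16926178]
rail 0.56 [205.8  98.7] [618.  -20.2  12. ]
corner 0.58 [121.3  89.5] [630.2  97.4  12. ]
clip_tip 0.59 [178.6 108.3] [604.9  18.2  15. ]
clip_pivot 0.93 [147.  119.2] [589.8  65.   12. ]
stage 0.8 [204.  131.9] [571.1 -13.9   0. ]
chamber_slide 0.77 [259.3 137. ] [564.7 -95.8  12. ]
chamber_slide 0.73 [203.3 190.1] [484.7 -11.3  12. ]
((255.43551635742188, 139.73208618164062), (53.903480529785156, 18.949186325073242), 15.52410888671875)
[559.2 -49.7  24. ]
[584.5 -57.3  24. ]
[ 564.7 -130.4   24. ]
[ 538.7 -123.8   24. ]
```

View pics/w1.png

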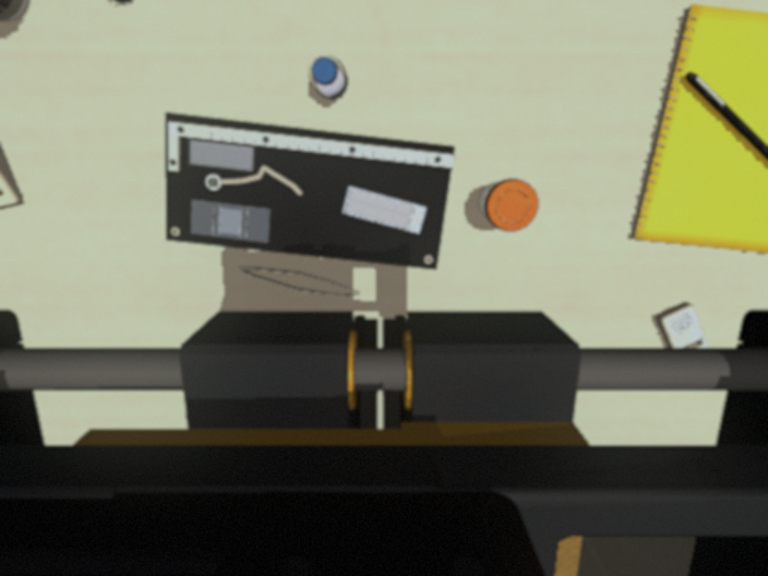

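The wrist view shows the plate, with the rail from (170,128) to (452,155), the slide at (384,209), the clip bend at (265,170) and the pivot at (213,182). The arm was still settling, so I'll measure again now it's still.

Run:
```python
from h import *
c=cal("wrist"); p,d=robot.camera("wrist")
print(robot.get_obs()["tool_pos"],robot.get_obs()["orientation"])
def box(n,z):
    r=robot.cut_out(n,"wrist")
    if not r: print(n,"none");return
    b=cv2.minAreaRect(np.argwhere(r[0]["mask"])[:,::-1].astype(np.float32)); print(n,np.round(b[0],1),np.round(b[1],1))
    w=np.array([atz("wrist",q,z,c)[:2] for q in cv2.boxPoints(b)]); print(np.round(w,1).tolist(), np.round(w.mean(0),1))
    e=[w[(i+1)%4]-w[i] for i in range(4)]; L=max(e,key=np.linalg.norm); print("yaw",np.arctan(-L[0]/L[1]),np.linalg.norm(e,axis=1))
box("stage",12);box("chamber_slide",24)
# top-down rectified map 0.5mm/px at z=15: x 500..660,y -170..150
K,R,t=c
X,Y=np.meshgrid(np.arange(150,-170,-.4),np.arange(670,500,-.4)); 
P=np.stack([Y,X,np.full_like(X,16.)],-1)@R.T+t; uv=P@K.T; uv=(uv[...,:2]/uv[...,2:]).astype(np.float32)
cv2.imwrite("pics/r1.png",cv2.remap(p[:,:,::-1].copy(),uv[...,0],uv[...,1],cv2.INTER_CUBIC))
```

```text
[534.68908835 -88.00423839 282.38586235] [-1.93018032e-05  9.99999930e-01  1.99876456e-04 -3.16186867e-04]
stage [199.5 126.7] [193.9  85.7]
[[530.9, 138.5], [649.2, 110.4], [621.3, -156.1], [498.8, -147.0]] [575.1 -13.6]
yaw -0.11198693952148506 [121.62924966 267.98337001 122.87329489 287.29296059]
chamber_slide [253.1 138.1] [53.6 19.2]
[[558.1, -49.6], [583.9, -56.7], [566.0, -129.5], [539.7, -123.5]] [561.9 -89.8]
yaw -0.2447405555699008 [26.68766358 75.00220708 26.97301613 76.16527889]
```

View pics/r1.png

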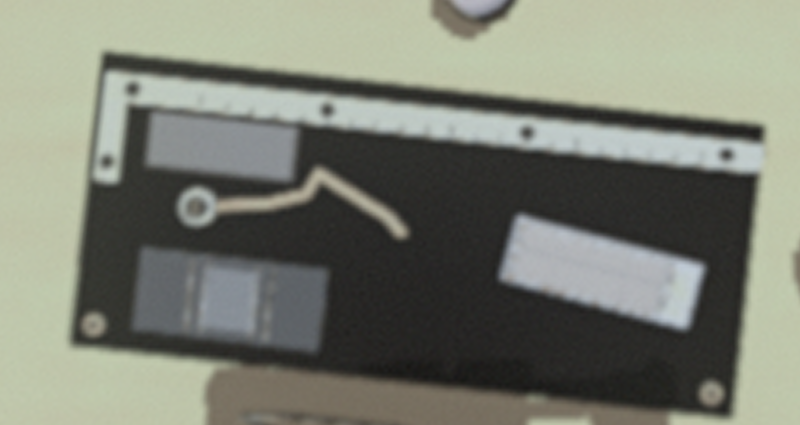

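Rail face from rectified pixels (127,105) to (761,174): yaw −0.108 rad, corner at world (628, 99). The slide is at about (562,−90), rotated about −0.14 rad from the rail. I'll straddle its long side with the fingers half open, parallel to the rail, and go down behind it.

>>> drive_tool:
  rows:
    - [[0.48, -1, 0, -4, -3.2], [0.48, 0, 0, -5, -3], [0.48, 0, 0, -5, 0], [0.48, 0, 0, -5, 0], [0.48, 0, 0, -4, 0], [0.48, 0, 0, -2, 0], [0.48, 0, 0, -1.25, 0], [0.48, 0, 0, 0, 0], [0.48, 0, 0, 0, 0], [0.48, 0, 0, 0, 0]]

```text
time_s: 3.65
tool_pos: [526.1, -87.0, 21.1]
orientation: [0.0, 0.999, -0.053, 0.001]
contact_force: [-0.2, -0.3, 0.2]
opening: 45.2
grip_force: 0.0
```

```bash
cat > look.py <<'E'
import sys
from h import *
def rect(f,z=26.):
    c=cal("wrist"); p,d=robot.camera("wrist"); K,R,t=c
    X,Y=np.meshgrid(np.arange(150,-170,-.4),np.arange(670,500,-.4))
    P=np.stack([Y,X,np.full_like(X,z)],-1)@R.T+t; uv=P@K.T; uv=(uv[...,:2]/uv[...,2:]).astype(np.float32)
    cv2.imwrite("pics/"+f,cv2.remap(p[:,:,::-1].copy(),uv[...,0],uv[...,1],cv2.INTER_CUBIC))
    r=robot.cut_out("chamber_slide","wrist")
    if r:
        pts=cv2.findContours(r[0]["mask"].astype(np.uint8),0,1)[0]; pts=max(pts,key=len)[:,0]
        w=np.array([atz("wrist",q,z,c)[:2] for q in pts])-[628,99.2]; a=-.108
        s=w@np.array([[np.cos(a),-np.sin(a)],[np.sin(a),np.cos(a)]]).astype(float)
        b=cv2.minAreaRect(s.astype(np.float32)); print("slide corner-frame",r[0]["score"],b, s.min(0),s.max(0))
o=robot.get_obs(); print(o["tool_pos"],o["orientation"],o["contact_force"],o["opening"],o["time_s"])
rect(sys.argv[1])
E
python3 look.py r2.png
```

```text
[526.12820627 -86.99225739  21.08089147] [ 3.40412744e-04  9.98606480e-01 -5.27626322e-02  1.04222940e-03] [-0.1989412  -0.30541907  0.15398769] 45.24455361962302 3.65
slide corner-frame 0.63 ((-44.35605239868164, -195.54920959472656), (75.22029876708984, 26.959300994873047), 81.02554321289062) [ -62.18546523 -233.79920486] [ -26.03452588 -157.13977582]
```

View pics/r2.png

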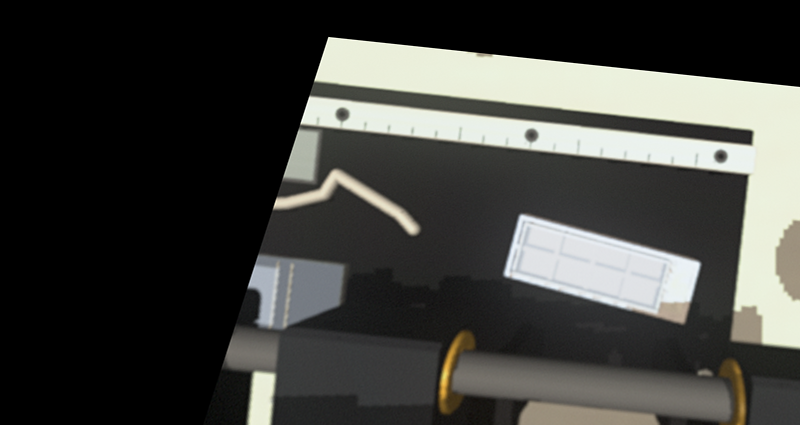

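The plate, rail and clip match my model; the slide is at (602,268) px, 32 mm short of the rail. Next I push it towards the rail.

>>> drive_tool:
  rows:
    - [[0.48, 0.42, -0.045, 0, 0], [0.48, 0.42, -0.045, 0, 0], [0.48, 0.42, -0.045, 0, 0], [0.48, 0.42, -0.045, 0, 0], [0.48, 0.42, -0.045, 0, 0], [0.48, 0.42, -0.045, 0, 0], [0.48, 0.42, -0.045, 0, 0], [0.48, 0.42, -0.045, 0, 0], [0.48, 0.42, -0.045, 0, 0], [0.48, 0.3, -0.03, 0, 0]]

```text
time_s: 5.0
tool_pos: [566.5, -91.1, 20.1]
orientation: [0.0, 0.999, -0.053, 0.0]
contact_force: [-0.3, 0.5, -0.1]
opening: 45.2
grip_force: 0.1
```

```bash
python3 look.py r3.png
```

```text
[566.51019505 -91.09154005  20.05678875] [ 1.26220389e-05  9.98609815e-01 -5.27108323e-02  7.28159323e-05] [-0.25296151  0.4698417  -0.0924274 ] 45.247438753515105 5.0
slide corner-frame 0.74 ((-15.849934577941895, -194.37147521972656), (26.107826232910156, 74.4803237915039), 0.12049658596515656) [ -28.97316323 -231.62060658] [  -2.72187683 -157.11900062]
```

>>> drive_tool:
  rows:
    - [[0.48, 0.1, -0.01, 0, 0], [0.48, 0.1, -0.01, 0, 0], [0.48, 0.1, -0.01, 0, 0], [0.48, 0.05, -0.005, 0, 0], [0.48, 0.05, -0.005, 0, 0], [0.48, 0.05, -0.005, 0, 0], [0.48, 0, 0, 0, 0], [0.48, 0, 0, 0, 0], [0.48, 0, 0, 0, 0], [0.48, 0, 0, 0, 0]]

```text
time_s: 6.35
tool_pos: [570.7, -91.5, 20.0]
orientation: [-0.0, 0.999, -0.053, -0.0]
contact_force: [0.7, 0.3, -0.4]
opening: 45.0
grip_force: 0.0
```

```bash
python3 look.py r3.png
```

```text
[570.65788175 -91.48006711  20.04074346] [-9.70335173e-06  9.98609543e-01 -5.27160403e-02 -2.02605669e-05] [ 0.65994044  0.3198403  -0.36481898] 45.04960317940746 6.35
slide corner-frame 0.55 ((-11.948126792907715, -194.45217895507812), (26.697298049926758, 74.53794860839844), 0.11948107182979584) [ -25.315205   -231.71400122] [   1.47376086 -157.16687982]
```

>>> drive_tool:
  rows:
    - [[0.48, 0.05, -0.005, 0, 0], [0.48, 0.05, -0.005, 0, 0], [0.48, 0.05, -0.005, 0, 0], [0.48, 0, 0, 0, 0], [0.48, 0, 0, 0, 0], [0.48, 0, 0, 0, 0], [0.48, 0, 0, 0, 0], [0.48, 0, 0, 0, 0], [0.48, 0, 0, 0, 0], [0.48, 0, 0, 0, 0]]

```text
time_s: 7.7
tool_pos: [571.6, -91.4, 19.9]
orientation: [-0.0, 0.999, -0.053, -0.001]
contact_force: [-4.1, 0.1, 2.8]
opening: 45.0
grip_force: 2.0
```

```bash
python3 look.py r3.png
```

```text
[571.60857897 -91.42013969  19.91180234] [-1.82948782e-04  9.98610316e-01 -5.26972315e-02 -6.35764623e-04] [-4.08197147  0.13548266  2.77749124] 44.99818227303122 7.7
slide corner-frame 0.84 ((-11.29780387878418, -194.38516235351562), (74.63164520263672, 26.996118545532227), 89.4852523803711) [ -24.89209238 -231.62838806] [   2.3256884  -157.14750711]
```

View pics/r3.png

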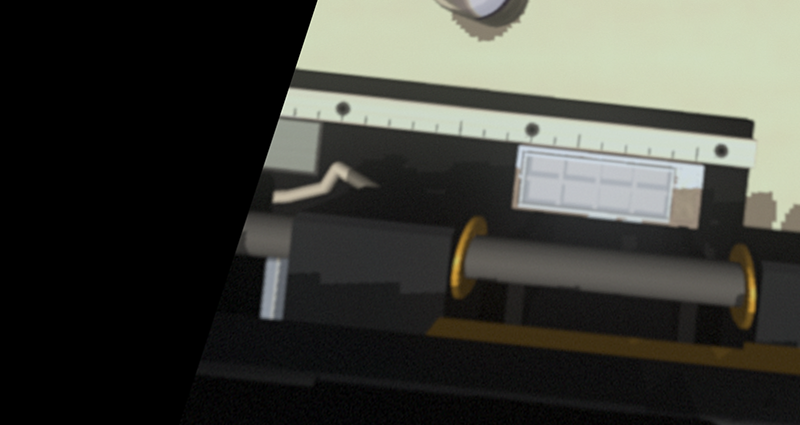

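The slide now lies flat on the rail with 4 N of reaction; its trailing end is at (703,195) px. I'll back off, lift, shut the fingers, turn 90° and move round behind the trailing end, clear of the jar.

>>> drive_tool:
  rows:
    - [[0.48, -1, 0.1, 0, 0], [0.48, -1, 0.1, 0, 0], [0.48, 0, 0, 5, 0], [0.48, 0, 0, 1, 10], [1, 0.6, -1, 0, 10], [1, 0.6, -1, 0, 10], [1, 0.6, -1, 0, 10], [1, 0.6, -1, 0, 10], [1, 0.6, -1, 0, 10], [1, 0.6, -1, 0, 10]]

```text
time_s: 9.05
tool_pos: [588.6, -150.2, 80.2]
orientation: [0.001, 0.847, 0.532, 0.001]
contact_force: [-0.5, 0.3, -0.4]
opening: 1.4
grip_force: 0.0
```

>>> drive_tool:
  rows:
    - [[1, 0, 0, 0, 10], [1, 0, 0, 0, 10], [1, 0, 0, 0, 0], [1, 0, 0, -2, 0], [1, 0, 0, -2, 0], [1, 0, 0, -1, 0], [1, 0, 0, -0.9, 0], [1, 0, 0, 0, 0], [1, 0, 0, 0, 0], [1, 0, 0, 0, 0]]

```text
time_s: 10.3
tool_pos: [588.6, -149.8, 21.6]
orientation: [0.001, 0.743, 0.669, 0.0]
contact_force: [0.1, -0.2, -0.7]
opening: 0.1
grip_force: 0.0
```

```bash
python3 look.py r4.png
```

```text
[ 588.62453955 -149.83830225   21.64807217] [5.65609172e-04 7.43466381e-01 6.68773027e-01 2.44492908e-04] [ 0.13092061 -0.21198962 -0.66772107] 0.08547335291222394 10.3
slide corner-frame 0.74 ((-12.682563781738281, -194.84945678710938), (25.184791564941406, 74.13739013671875), 0.08804590255022049) [ -25.30528869 -231.93623079] [-4.11746198e-02 -1.57763504e+02]
```

View pics/r4.png

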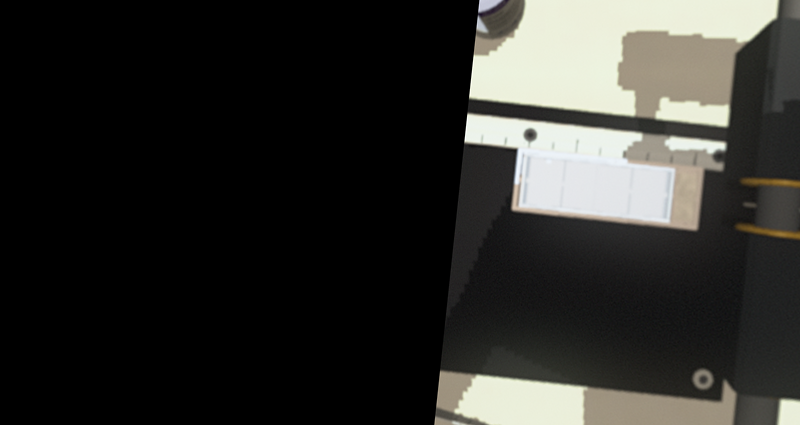

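The view confirms the slide at (610,190) px, centre (−12.7, −194.8) in the corner frame and flat on the rail, with the fingers about 10 mm behind its end. Next I push along the rail.

>>> drive_tool:
  rows:
    - [[1, 0.05, 0.5, 0, 0], [1, 0.05, 0.5, 0, 0], [1, 0.09, 0.8, 0, 0], [1, 0.09, 0.8, 0, 0], [1, 0.09, 0.8, 0, 0], [1, 0.09, 0.8, 0, 0], [1, 0.09, 0.8, 0, 0], [1, 0.09, 0.8, 0, 0], [1, 0.09, 0.8, 0, 0], [1, 0.09, 0.8, 0, 0]]

```text
time_s: 11.65
tool_pos: [596.4, -75.3, 21.0]
orientation: [0.0, 0.743, 0.669, -0.0]
contact_force: [-0.1, -2.2, 1.0]
opening: 0.2
grip_force: 0.9
```

```bash
python3 look.py r5.png
```

```text
[596.39756899 -75.34182636  21.04258978] [ 1.25616951e-04  7.43281496e-01  6.68978743e-01 -2.07450892e-04] [-0.06034476 -2.24261127  0.95270446] 0.23702474863422773 11.65
slide corner-frame 0.65 ((-12.354185104370117, -129.61761474609375), (74.52433776855469, 25.185688018798828), 89.80670928955078) [ -24.98228228 -166.85117483] [  0.29753464 -92.32028573]
```

View pics/r5.png

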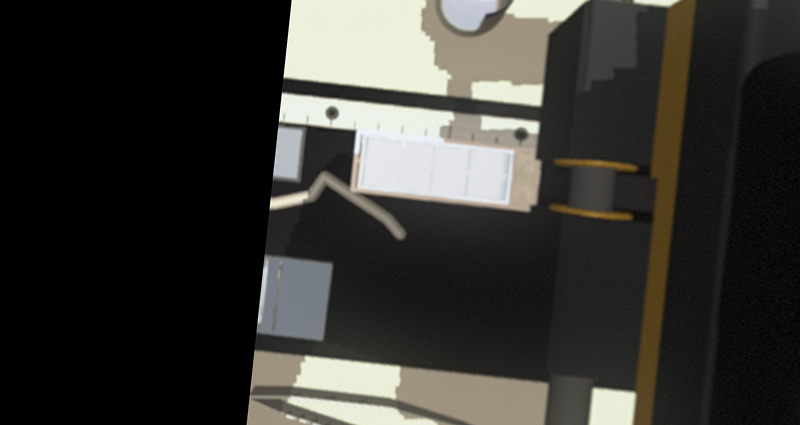

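The slide is at (447,172) px, straight along the rail, with its leading end just at the clip's flare. About 92 mm to go.

>>> drive_tool:
  rows:
    - [[1, 0.06, 0.6, 0, 0], [1, 0.09, 0.8, 0, 0], [1, 0.09, 0.8, 0, 0], [1, 0.09, 0.8, 0, 0], [1, 0.09, 0.8, 0, 0], [1, 0.09, 0.8, 0, 0], [1, 0.09, 0.8, 0, 0], [1, 0.09, 0.8, 0, 0], [1, 0.09, 0.8, 0, 0], [1, 0.06, 0.6, 0, 0]]

```text
time_s: 13.0
tool_pos: [604.7, 1.0, 21.0]
orientation: [-0.0, 0.743, 0.669, -0.0]
contact_force: [0.4, -1.8, 0.0]
opening: 0.5
grip_force: 0.6
```

```bash
python3 look.py r6.png
```

```text
[604.68625332   0.99501922  21.01674976] [-1.28904517e-04  7.43319357e-01  6.68936702e-01 -7.76092083e-05] [ 0.3700989  -1.80430413  0.02063948] 0.47151933783535976 13.0
slide corner-frame 0.59 ((-12.344979286193848, -52.968902587890625), (75.1056900024414, 25.949609756469727), 89.38492584228516) [-25.27553141 -90.58924033] [  0.81935154 -15.48002302]
```

>>> drive_tool:
  rows:
    - [[1, 0.04, 0.4, 0, 0], [1, 0.04, 0.4, 0, 0], [1, 0.02, 0.2, 0, 0], [1, 0.02, 0.2, 0, 0], [1, 0.01, 0.1, 0, 0], [1, 0.01, 0.1, 0, 0], [1, 0, 0.05, 0, 0], [1, 0, 0, 0, 0], [1, 0, 0, 0, 0], [1, 0, 0, 0, 0]]

```text
time_s: 14.35
tool_pos: [606.2, 14.8, 21.1]
orientation: [0.0, 0.743, 0.669, 0.0]
contact_force: [0.3, -0.4, -0.2]
opening: 0.3
grip_force: 0.0
```

```bash
python3 look.py r7.png
```

```text
[606.20602579  14.81807851  21.05199215] [3.65540249e-06 7.43408875e-01 6.68837233e-01 1.92905690e-06] [ 0.31346949 -0.40323649 -0.19214122] 0.34003755212105585 14.35
slide corner-frame 0.69 ((-12.109781265258789, -37.49626922607422), (73.82855987548828, 25.044023513793945), 89.77484130859375) [-24.76756867 -74.37198279] [ 0.50611261 -0.62673394]
```

View pics/r7.png

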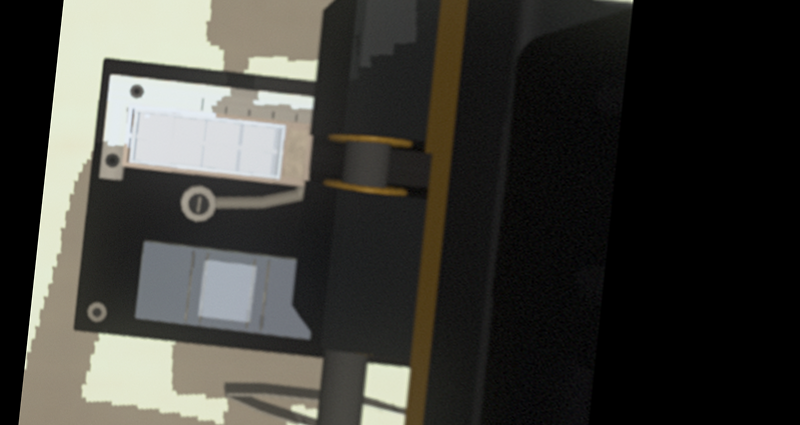

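The slide is almost home, with its end near the stop at (128,140) px, but there's no stop reaction yet. A few small nudges should seat it.

>>> drive_tool:
  rows:
    - [[1, 0, 0.05, 0, 0], [1, 0, 0.05, 0, 0], [1, 0.01, 0.05, 0, 0], [1, 0, 0, 0, 0], [1, 0, 0, 0, 0], [1, 0, 0, 0, 0], [1, 0, 0, 0, 0], [1, 0, 0, 0, 0], [1, 0, 0, 0, 0], [1, 0, 0, 0, 0]]

```text
time_s: 15.7
tool_pos: [606.2, 16.2, 21.0]
orientation: [0.0, 0.743, 0.669, -0.0]
contact_force: [-1.0, -3.0, -0.6]
opening: 0.2
grip_force: 1.7
```

>>> drive_tool:
  rows:
    - [[1, 0, 0.05, 0, 0], [1, 0, 0.05, 0, 0], [1, 0, 0, 0, 0], [1, 0, 0, 0, 0], [1, 0, 0, 0, 0], [1, 0, 0, 0, 0], [1, 0, 0, 0, 0], [1, 0, 0, 0, 0], [1, 0, 0, 0, 0], [1, 0, 0, 0, 0]]

```text
time_s: 16.95
tool_pos: [606.3, 16.4, 21.1]
orientation: [0.0, 0.743, 0.669, -0.0]
contact_force: [-1.4, -6.6, -0.3]
opening: 0.4
grip_force: 3.1
```

The tool moved only 0.2 mm while the force rose to 6.6 N, so the slide is against the stop. I'll back off and lift to check.

>>> drive_tool:
  rows:
    - [[1, -0.02, -0.2, 0, 0], [1, -0.05, -0.5, 0, 0], [1, -0.05, -0.5, 0, 0], [1, 0, -1, 2, 0], [1, 0, -1, 4, 0], [1, 0, -1, 5, 0], [1, 0, -1, 4, 0], [1, 0, 0, 0, 0], [1, 0, 0, 0, 0], [1, 0, 0, 0, 0]]

```text
time_s: 18.2
tool_pos: [603.9, -34.3, 169.9]
orientation: [-0.001, 0.743, 0.669, -0.001]
contact_force: [-0.1, -0.7, 1.7]
opening: 0.5
grip_force: 0.0
```

```bash
python3 look.py r8.png
```

```text
[603.94820674 -34.28128946 169.88632977] [-0.00125742  0.74337514  0.66887308 -0.00078613] [-0.06170604 -0.73811416  1.70415342] 0.5109207253658893 18.2
slide corner-frame 0.86 ((-12.118310928344727, -39.02967834472656), (75.96420288085938, 26.434694290161133), 89.41464233398438) [-25.62359338 -76.905733  ] [ 1.09354523 -1.15645051]
```

View pics/r8.png

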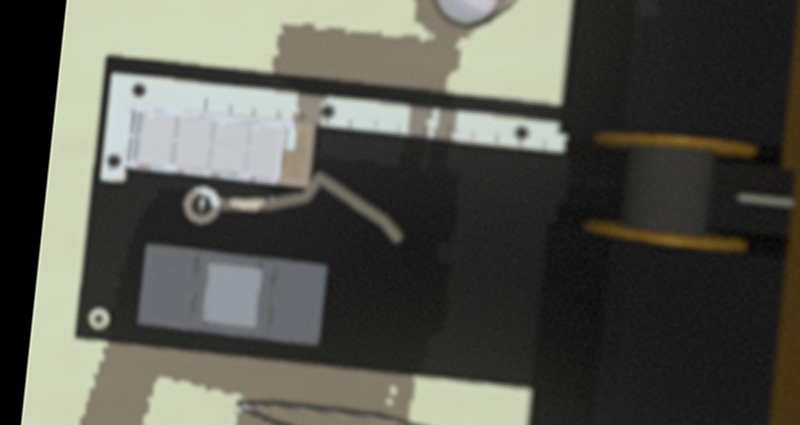

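The clip bend at (320,177) px has closed behind the slide's near corner at (308,186). The slide sits flush against the rail and stop, the hand is clear, and the bystanders haven't moved.

```bash
python3 -c "
from station import robot
print(robot.get_obs()['contact_force']); print(robot.close_job())"
```

```text
[ 0.5161877  -1.40486597  0.28792136]
the job is handed in; nothing more can be done
None
```

The chamber slide is home in the corner with the clip closed behind it and the hand clear, going by the last camera view and the force against the stop; I handed the job in at about 18 s, and no verdict was returned.

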